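Keep the glued bush pressed in the recorder jig

ROBOT

A 7-joint arm with a two-finger parallel gripper is mounted at the origin on the work surface. World frame = base frame: x ahead of the robot, y to its left, z up, the work surface at z = 0. Lengths are in m, angles in rad, forces in N, time in s.
With the tool pointing down it reaches from about 0.4 to 0.9 m from the base axis. Payload 5.5 kg.
Tool frame: the origin (TCP) lies at the centre of the arm's flange, where the gripper is bolted on; the fingertips stand 178 mm ahead of it and the grasp point (between the pads) lies 159 mm ahead of it (bot.tcp_to_grasp is the distance from the TCP to the grasp point, in m); z points along the fingers, y is the line along which they close (so a half turn about z gives the same grasp; the last joint's range is limited). The gripper opens to 92 mm and grips with 3 to 60 N. Pads are 19 mm wide; open, the fingers measure 130 mm over their backs; the gripper's body (75 mm by 190 mm) begins 47 mm behind the grasp point.
Start: joints at [1.552, 0.501, -0.427, 1.55, 0.221, 1.138, -0.21], TCP at [0.181, -0.624, 0.405] pointing down, gripper open.
Joint ranges: [-2.88, 2.88], [-0.31, 2.03], [-1.54, 1.56], [0.2, 2.42], [-1.41, 4.55], [0.19, 2.02], [-2.57, 2.57]. Speed limits (rad/s): [2.57, 2.57, 3.14, 3.14, 3.14, 3.14, 3.14].

INTERFACE

Orientations are given as a unit quaternion [x, y, z, w].
In Python, from plant import bot gives the robot as it stands.
- The arm moves only by the tool arm_command, never from a script. Its arguments are lists of equal length, an entry for each row: "dp": the shift along the tool's x, y, z in m, a list of three; "yaw": the turn about the tool's z in rad. A call has 1 to 8 rows; each row is the pose to reach, as a shift and turn from the pose commanded when the call began, along the tool's axes at that moment; what a row does not reach only later rows make up. A row lasts 1/8 s, in which the tool goes at most 62.5 mm and 10.7 degrees, less where a joint would pass 70% of its speed; a pose out of reach is approached as far as the arm can. A call with a gripper value outside its range is refused whole. "hand" is the gripper's target within -1 to 1 (fully open at 1, half-way at 0, shut at -1), set as the call begins (left out, the last holds). The fingers move at their own pace and stop on an object; "grip_force" is the grip in N (left out, the last holds). Time passes only in rows, so rows that repeat a pose let the fingers close. It gives the time, the measured TCP pose, the force, the opening and the grip force at its end, in the units of the state.
- bot.read_state(): the state, without advancing time (a new reading comes with each control period).
- bot.grab_frame(name): name is "scene" or "top" or "wrist"; returns a dict with "image" (384x512x3 uint8, blue, green, red), "K" (3x3 intrinsics, pixels), "D" ([k1, k2, p1, p2, k3] as OpenCV has them; the pictures are not rectified), "eye" and "attitude" of the camera in the world. Camera axes: x right, y down, z forward; pixel columns grow to the right and rows downward; lengths in m; the calibration is good to about 2 mm. A picture is of the moment at which its call begins. There is no depth.
- bot.job_done(): hands the job in; it is judged then, once.
The state is a dict: "clock": time; "qpos": joint angles; "qvel": joint speeds; "tau": joint torques, N m; "tool_pos": TCP position; "ee_rot": TCP orientation; "force": force on the tool from outside, world axes, zero at the start; "moment": the same for the moment, N m; "opening": finger opening in m; "gripper_force": force on a finger pad.
Only numpy, scipy, OpenCV 4.12 (cv2) and the standard library are available. Lean on these libraries where they do the work, as an engineer would, in place of code of your own. Each camera call takes 0.05 s, during which the arm holds its last target. There are 200 camera calls.

TASK

A freshly glued bush sits in the red-capped jig: lift the wooden-gripped pusher up and off its forked hook, stand its steel foot upright on the red cap and press the cap 12 mm down, so that the white part of the plunger's stem has just gone and only the green part shows, never all the way to the stop. Keep it there for three seconds and finish while still holding the pusher and pressing. Only the pusher may touch the red-capped jig, not the gripper; leave the blue-capped jig alone and do not disturb the other things on the bench.

Things in the scene. Friction and masses are not known exactly. Their poses are not given: they have to be found in the camera images.
- stand: fixed stand: wooden foot 110 x 100 x 15 mm, steel post at its +x side (37 mm and more from the origin), level two-pronged fork open to its own -x. Origin on the bench below the fork's centre, z up. Prong tops 140 mm above the bench, gap 24 mm, prongs 12 mm wide, 6 mm upturned lips at the free ends; nothing is higher than 146 mm.
- fork (a point): centre between the prongs, at the height of their tops (140 mm above the bench): the axis on which the pusher hangs.
- pusher: loose pusher, about 0.25 kg, 168 mm long, hanging upright in the fork. From the foot up: steel shaft 18 mm thick, 110 mm long; brass collar 42 mm wide, 8 mm thick, its underside resting on the prongs; square boxwood grip 30 x 30 mm, 50 mm tall. Origin at the foot's underside, z up the shaft, x and y square to the grip's flats.
- pusher_grip (a point): centre of the square grip, 143 mm above the foot, 25 mm above the collar's top; axes as the pusher. Grasp from above on two opposite flats (30 mm apart). The pusher comes off by lifting it straight up out of the fork (116 mm or more), or by raising it over 6 mm and drawing it out over the lips.
- pusher_foot (a point): centre of the underside of the pusher's foot, 30 mm above the bench while it hangs
- red_jig: fixed jig with the red cap: dark steel base 90 x 90 x 20 mm, on it a boxwood recorder socket up to 52 mm wide that ends 55 mm above the bench, with a sprung plunger standing out of it. Origin on the bench under the centre, z up.
- red_jig_cap (a point): centre of the top of the flat red cap (40 mm wide, 8 mm thick), 85 mm above the bench when not pressed; moves down with it. Below the cap the 16 mm thick stem shows 10 mm of green and under that 12 mm of white.
- red_jig_plunger (a joint): travel of the red cap, m: 0 is up, grows as it is pressed down, stop at 0.020. The spring takes about 4 N to start and 0.6 N more for each mm: 11 N at 12 mm. It springs back up when let go.
- blue_jig_cap (a point): centre of the top of the blue cap of a second, otherwise identical jig, 85 mm above the bench. To be left alone.
- blue_jig_plunger (a joint): travel of the blue cap, m: 0 is up, grows downward.
- blank_a_center (a point): boxwood cylinder blank standing by, 42 mm wide, 46 mm tall; centre. Bystander.
- blank_b_center (a point): second boxwood blank, 42 mm wide, 46 mm tall; centre. Bystander.
- wood_ring: boxwood ring, 44 mm wide, 26 mm tall, lying flat; origin under its centre. Bystander.
- head_joint: black turned recorder head joint standing upright, 38 mm wide, 100 mm tall; origin under its centre. Bystander.
- mallet: small hammer lying flat at the near right. Bystander.
- turnscrew: screwdriver lying flat at the near left. Bystander.
Mind the look-alikes: they are no part of the job. What is shaped like the stand but turquoise is not meant.

How it is judged:
On the way, in this order (a step that is already met when the one before it is completed fails the run):
1. the pusher is lifted off the fork and held clear of the stand (contact force between pusher and the fingers above 1 N and contact force between pusher and stand below 0.05 N and height (world z) of pusher_foot above 0.04 m and (height (world z) of pusher_foot above 0.146 m or horizontal distance between pusher_grip and fork above 0.05 m)), for 0.2 s.
2. the red cap is kept pressed 9 to 15 mm down by the held, upright pusher for two seconds (value of joint red_jig_plunger between 0.009 and 0.015 m and contact force between pusher and red_jig above 3 N and contact force between pusher and the fingers above 1 N and contact force between pusher and stand below 0.1 N and angle between pusher_grip's own z axis and vertical below 0.2 rad), for 2 s.
At the end, for the whole second after the job is handed in: The gripper still holds the pusher, upright within 0.2 rad, clear of the stand and at rest (below 20 mm/s), and the pusher presses with over 3 N on the red-capped jig, whose cap is 9 to 15 mm down (12 mm asked); it was kept so for two seconds before; the blue cap is up (all of step 2 and height (world z) of pusher_foot above 0.06 m and linear speed of pusher below 0.02 m/s and value of joint blue_jig_plunger below 0.003 m); the arm keeps its last pose, push and grip.
It fails at once if the red cap is driven to its stop (beyond 19 mm) (value of joint red_jig_plunger above 0.019 m).
It fails at once if the gripper or arm itself touches the red-capped jig (contact force between any of the fingers, the arm and red_jig above 1 N).
It fails at once if the blue cap is pressed more than 3 mm (value of joint blue_jig_plunger above 0.003 m).
It fails at once if a bystander is moved more than 25 mm (distance of any of blank_a_center, blank_b_center, wood_ring, head_joint, mallet, turnscrew from where it was at the start of the episode above 0.025 m).
It also fails if it takes over 48 s, if anything falls off the work surface, if the arm or the gripper's body presses on something with over 40 N, if the wrist force passes 120 N, or if a joint passes its speed limit or range.

## Working session

There is one attempt and no reset: what is moved stays moved. The work goes in short steps, Python scripts to look and compute and a tool call to move; the robot and the scene stay as the last step left them, time stands still between calls to the robot, and variables do not carry over. Pictures are saved under pics/ and viewed, at most 10 in all, crops included, and the job is handed in when it is done.

Besides the shell and the picture viewer there is one more tool, called after ">>>" in YAML: its name, and indented under it one key for each argument. arm_command: Moves the arm, as the interface text tells. Its arguments: {"type":"object","properties":{"dp":{"type":"array","items":{"type":"array","items":{"type":"number"}}},"yaw":{"type":"array","items":{"type":"number"}},"hand":{"type":"number"},"grip_force":{"type":"number"}},"required":["dp","yaw"]}

```bash
mkdir -p pics; cat > h.py <<'E'
import numpy as np, cv2
from scipy.spatial.transform import Rotation as R
from plant import bot
def cam(f):
    a=np.array(f["attitude"],float)
    return (a if a.shape==(3,3) else R.from_quat(a).as_matrix()), np.array(f["eye"],float)
def ray(f,uv):
    n=cv2.undistortPoints(np.array([[uv]],float),np.array(f["K"],float),np.array(f["D"],float))[0,0]
    M,e=cam(f); return e, M@np.array([n[0],n[1],1.])
def onplane(f,uv,z):
    e,d=ray(f,uv); return e+d*(z-e[2])/d[2]
def proj(f,p):
    M,e=cam(f); r=cv2.Rodrigues(M.T)[0]
    return cv2.projectPoints(np.array([p],float),r,-M.T@e,np.array(f["K"],float),np.array(f["D"],float))[0][0,0]
def grab(n,tag):
    import pickle
    f=bot.grab_frame(n); pickle.dump(f,open(f"pics/{tag}.pkl","wb")); cv2.imwrite(f"pics/{tag}.png",f["image"]); return f
def load(tag):
    import pickle; return pickle.load(open(f"pics/{tag}.pkl","rb"))
E
python3 - <<'E'
from h import *
a=grab("scene","s0");b=grab("top","t0")
for f in(a,b): print(np.round(f["eye"],3),np.round(cam(f)[0],2).tolist())
cv2.imwrite("pics/both.png",cv2.resize(np.vstack([a["image"],b["image"]]),(400,600)))
s=bot.read_state(); print(s)
E
```

```text
[ 0.984 -0.589  0.806] [[0.8, 0.43, -0.41], [0.59, -0.56, 0.58], [0.02, -0.71, -0.71]]
[0.519 0.011 1.022] [[-0.02, -1.0, 0.07], [-1.0, 0.02, -0.03], [0.03, -0.07, -1.0]]
{'clock': 0.1, 'qpos': array([ 1.55220386,  0.50173449, -0.42678219,  1.55132432,  0.22078071,
        1.1383068 , -0.21031903]), 'qvel': array([-1.10402982e-03, -2.27418718e-03, -1.08469292e-05, -4.63374999e-03,
       -2.73286128e-04, -1.03408328e-03,  5.19853425e-04]), 'tau': array([-1.14656350e-02, -5.67882693e+01, -5.83894059e+00, -2.79917818e+01,
       -6.91473205e-02,  2.40602269e-02,  3.04002481e-05]), 'tool_pos': array([ 0.18060432, -0.62407723,  0.40380065]), 'ee_rot': array([ 9.90090532e-01,  1.40427890e-01, -9.03672690e-05, -8.59222566e-04]), 'force': array([-0.30209401, -0.57921832, -0.01848608]), 'moment': array([-0.01538224, -0.04461802, -0.01612388]), 'gripper_force': 0.0, 'opening': 0.09156502487422186}
```

View pics/s0.png

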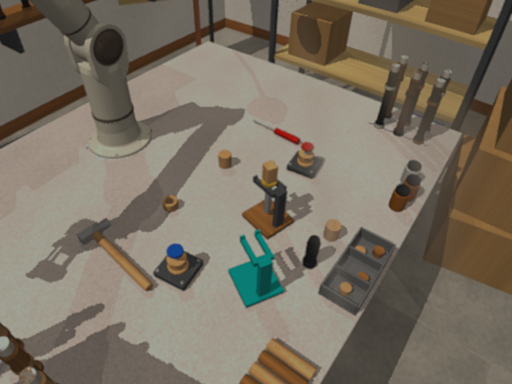

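View pics/t0.png

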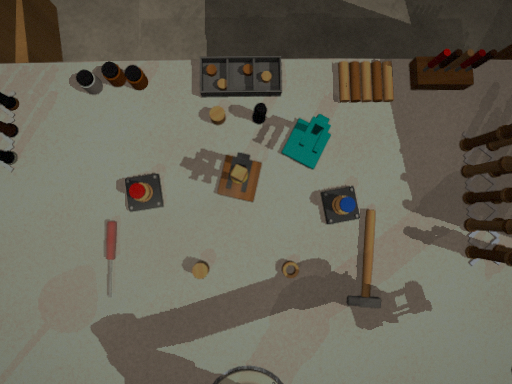

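The scene view has the wooden-footed stand with the pusher at (268,195), and the top view has it at (240,175). The turquoise stand at scene (257,275), top (307,142) is a look-alike and empty. The red-capped jig is at scene (305,155), top (140,192). The blue-capped jig is at scene (177,262), top (340,205). Next I'll enlarge the wooden-footed stand and the red jig to confirm.

```bash
python3 - <<'E'
from h import *
a,b=load("s0"),load("t0")
c=lambda f,u,v,w,h,s:cv2.resize(f["image"][v:v+h,u:u+w],None,fx=s,fy=s,interpolation=cv2.INTER_CUBIC)
L=c(b,205,140,70,70,5);Rr=c(a,235,135,90,105,5)
L2=c(b,110,160,70,35,5)
img=np.zeros((525,800,3),np.uint8);img[:350,:350]=L;img[350:525,:350]=L2;img[:525,350:800]=Rr
cv2.imwrite("pics/crop.png",img)
def blob(f,lo,hi,box):
    u,v,w,h=box; m=np.zeros(f["image"].shape[:2],np.uint8)
    m[v:v+h,u:u+w]=cv2.inRange(cv2.cvtColor(f["image"],cv2.COLOR_BGR2HSV),lo,hi)[v:v+h,u:u+w]
    n,_,st,ce=cv2.connectedComponentsWithStats(m); i=1+np.argmax(st[1:,4]); return ce[i],st[i],(_==i).astype(np.uint8)
for t,f,bx in(("top",b,(120,170,40,40)),("scene",a,(290,138,30,20))):
    ce,st,m=blob(f,(0,150,60),(8,255,255),bx); print(t,"red",ce,st,onplane(f,ce,.085))
ce,st,m=blob(b,(15,80,130),(35,255,255),(222,160,36,30)); print("grip",ce,st,onplane(b,ce,.198))
ct=max(cv2.findContours(m,0,2)[0],key=cv2.contourArea); bp=cv2.boxPoints(cv2.minAreaRect(ct)); print(bp.tolist(),[np.round(onplane(b,p,.198),4).tolist() for p in bp])
E
```

```text
top red [136.48292683 190.52682927] [129 182  16  17 205] [0.58176924 0.26405345 0.085     ]
scene red [306.22727273 146.31818182] [302 143  10   8  66] [0.58406426 0.25996941 0.085     ]
grip [238.7008547  171.76068376] [232 165  15  14 117] [0.61135086 0.0096255  0.198     ]
[[231.40005493164062, 174.20001220703125], [236.20004272460938, 164.60000610351562], [246.20004272460938, 169.60000610351562], [241.40005493164062, 179.20001220703125]] [[0.6062, 0.0258, 0.198], [0.6273, 0.0148, 0.198], [0.6158, -0.007, 0.198], [0.5948, 0.004, 0.198]]
```

View pics/crop.png

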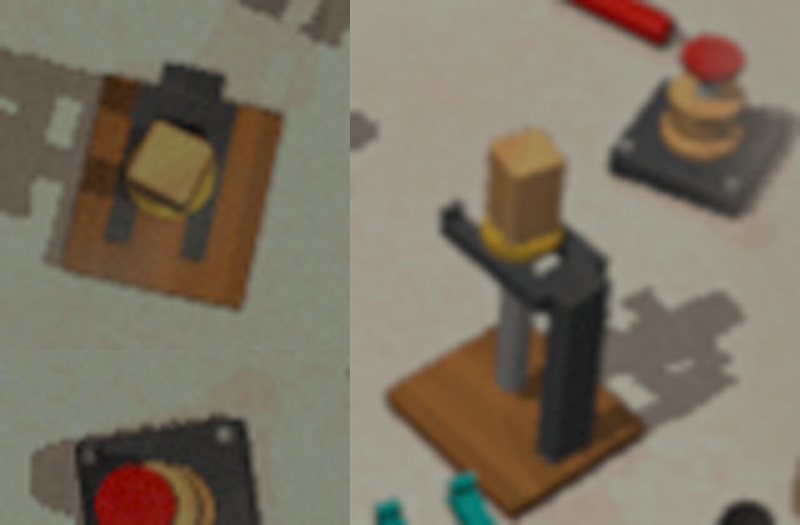

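The crop confirms it. The wooden-footed stand holds the square boxwood grip with brass collar and steel shaft, which fits the description, and the turquoise fork is empty. The red cap is at top (136,190). Measured positions are the grip at about (0.611, 0.010) with flats at about -28°/62°, and the red cap at about (0.582, 0.262). Now I'll move.

>>> arm_command:
  dp:
    - [0.04,-0.033,-0.005]
    - [0.08,-0.066,-0.01]
    - [0.12,-0.1,-0.015]
    - [0.16,-0.133,-0.02]
    - [0.2,-0.166,-0.025]
    - [0.24,-0.2,-0.03]
    - [0.28,-0.233,-0.035]
    - [0.32,-0.266,-0.04]
  yaw: [0,0,0,0,0,0,0,0]
  hand: 1

```text
clock: 1.1
tool_pos: [0.4147, -0.2783, 0.4448]
ee_rot: [0.99, 0.14, -0.0, 0.0]
force: [1.1, 0.9, 0.2]
opening: 0.092
gripper_force: 0.0
```

>>> arm_command:
  dp:
    - [0.04,-0.033,0]
    - [0.08,-0.066,0]
    - [0.12,-0.1,0]
    - [0.16,-0.133,0]
    - [0.2,-0.166,0]
    - [0.24,-0.2,0]
    - [0.27,-0.224,0]
    - [0.27,-0.224,0]
  yaw: [-0.1,-0.2,-0.3,-0.4,-0.5,-0.6,-0.7,-0.808]

```text
clock: 2.1
tool_pos: [0.6119, 0.0146, 0.4443]
ee_rot: [0.853, 0.522, 0.001, -0.001]
force: [0.0, 1.1, 0.7]
opening: 0.0917
gripper_force: 0.0
```

```bash
python3 - <<'E'
from h import *
f=grab("wrist","w1"); s=bot.read_state()
M=R.from_quat(s["ee_rot"]).as_matrix()
print(s["clock"],s["tool_pos"].round(4),M.round(3).tolist(),s["qpos"].round(2),s["force"].round(2))
print(f["eye"],proj(f,(.611,.010,.198)))
E
```

```text
2.15 [0.6115 0.0126 0.4441] [[0.453, 0.892, -0.001], [0.892, -0.453, 0.001], [0.001, -0.002, -1.0]] [ 0.57  0.5  -0.88  1.6   0.4   1.24 -0.86] [-0.53 -0.14 -0.01]
[0.64704478 0.083283   0.42482578] [255.49591967 205.72394505]
```

View pics/w1.png

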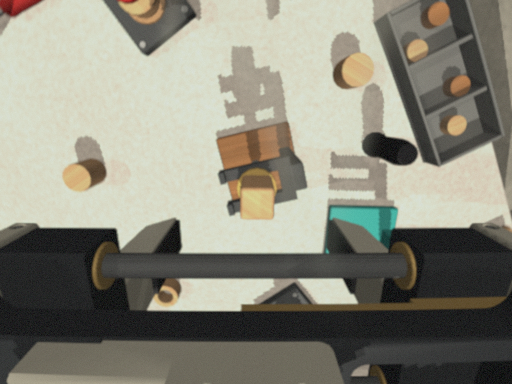

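The wrist picture shows the grip top at about (257,204), centred between the fingers and square to them, matching the prediction (255,206). One finer measurement before descending.

```bash
python3 - <<'E'
from h import *
f=load("w1"); hsv=cv2.cvtColor(f["image"],cv2.COLOR_BGR2HSV)
print(hsv[204,257],hsv[180,257],hsv[214,257],hsv[186,240])
m=np.zeros((384,512),np.uint8); m[165:225,230:285]=cv2.inRange(hsv,(10,50,int(hsv[204,257,2])-25),(30,255,255))[165:225,230:285]
ct=max(cv2.findContours(m,0,2)[0],key=cv2.contourArea); r=cv2.minAreaRect(ct); bp=cv2.boxPoints(r); print(r)
w=np.array([onplane(f,p,.198) for p in bp]); print(w.round(4).tolist(),w.mean(0)); 
for i in range(4):
    d=w[(i+1)%4]-w[i]; print(np.linalg.norm(d),np.degrees(np.arctan2(d[1],d[0])))
E
```

```text
[ 25  87 213] [ 15 115 113] [ 22  95 215] [ 21 130 159]
((256.5, 204.0), (30.0, 33.0), 90.0)
[[0.6061, 0.0295, 0.198], [0.6312, 0.0167, 0.198], [0.6191, -0.0081, 0.198], [0.5932, 0.0051, 0.198]] [0.6123917  0.01081825 0.198     ]
0.028167266146920375 -26.98146939979538
0.02756538485554647 -115.88606045614647
0.029092164218977465 153.02329374801326
0.02756563794215594 62.19141342850394
```

Grip centre is (0.612, 0.011), size about 28 mm (30 given), and the flats line up with the tool. Descending and closing.

>>> arm_command:
  dp:
    - [-0.001,0.0015,0.02]
    - [-0.001,0.0015,0.04]
    - [-0.001,0.0015,0.06]
    - [-0.001,0.0015,0.08]
    - [-0.001,0.0015,0.095]
    - [-0.001,0.0015,0.105]
    - [-0.001,0.0015,0.109]
    - [-0.001,0.0015,0.109]
  yaw: [0,0,0,0,0,0,0,0]

```text
clock: 3.15
tool_pos: [0.6122, 0.0089, 0.3359]
ee_rot: [0.855, 0.518, 0.0, 0.0]
force: [-0.3, -0.1, -0.4]
opening: 0.0921
gripper_force: 0.0
```

>>> arm_command:
  dp:
    - [0,0,0]
    - [0,0,0]
    - [0,0,0]
    - [0,0,0]
    - [0,0,0]
    - [0,0,0]
    - [0,0,0]
    - [0,0,0]
  yaw: [0,0,0,0,0,0,0,0]
  hand: -1
  grip_force: 40

```text
clock: 4.15
tool_pos: [0.612, 0.0088, 0.3357]
ee_rot: [0.855, 0.518, -0.0, -0.0]
force: [-0.6, 0.7, 0.1]
opening: 0.0298
gripper_force: 40.0
```

Gripped at 29.8 mm, which fits the 30 mm grip. Now straight up 140 mm.

>>> arm_command:
  dp:
    - [0,0,-0.01]
    - [0,0,-0.03]
    - [0,0,-0.05]
    - [0,0,-0.075]
    - [0,0,-0.1]
    - [0,0,-0.12]
    - [0,0,-0.135]
    - [0,0,-0.14]
  yaw: [0,0,0,0,0,0,0,0]

```text
clock: 5.15
tool_pos: [0.6122, 0.009, 0.4769]
ee_rot: [0.855, 0.518, 0.001, 0.0]
force: [0.5, -0.3, -2.8]
opening: 0.0297
gripper_force: 40.0
```

```bash
python3 - <<'E'
from h import *
a=grab("scene","s1"); s=bot.read_state(); M=R.from_quat(s["ee_rot"]).as_matrix()
print(s["clock"],s["tool_pos"].round(4),s["force"].round(2),s["qpos"].round(2))
p=s["tool_pos"]
print("foot proj",proj(a,p+[0,0,-.3057]),"collar", proj(a,p+[0,0,-.1957]))
print("tool delta to cap",M.T@(np.array([.583,.262,p[2]])-p))
cv2.imwrite("pics/s1c.png",cv2.resize(a["image"][60:220,200:360],None,fx=3.7,fy=3.7,interpolation=cv2.INTER_CUBIC))
E
```

```text
5.2 [0.6122 0.0089 0.4768] [ 0.09  0.55 -1.61] [ 0.58  0.48 -0.89  1.56  0.38  1.29 -0.84]
foot proj [268.68092119 172.85921072] collar [271.2090044  137.07482875]
tool delta to cap [ 2.10868933e-01 -1.43010929e-01 -7.97426156e-05]
```

View pics/s1c.png

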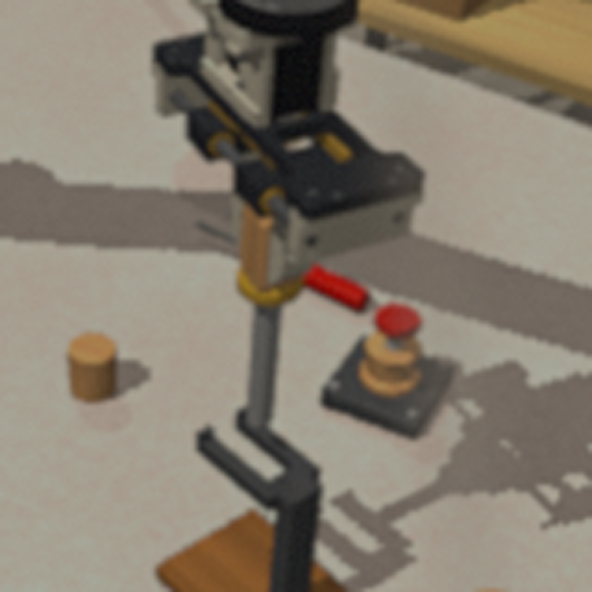

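The shaft hangs straight, clear above the fork, with the foot at about (270,175) in the full scene picture (predicted (269,173)). Now across to above the red cap.

>>> arm_command:
  dp:
    - [0.02,-0.014,0]
    - [0.055,-0.037,0]
    - [0.09,-0.061,0]
    - [0.125,-0.085,0]
    - [0.16,-0.109,0]
    - [0.19,-0.129,0]
    - [0.206,-0.14,0]
    - [0.211,-0.143,0]
  yaw: [0,0,0,0,0,0,0,0]

```text
clock: 6.2
tool_pos: [0.5826, 0.2629, 0.4751]
ee_rot: [0.855, 0.519, -0.001, -0.0]
force: [0.7, 0.1, -1.9]
opening: 0.0298
gripper_force: 40.0
```

>>> arm_command:
  dp:
    - [0,0,0.01]
    - [0,0,0.02]
    - [0,0,0.035]
    - [0,0,0.05]
    - [0,0,0.06]
    - [0,0,0.067]
    - [0,0,0.07]
    - [0,0,0.07]
  yaw: [0,0,0,0,0,0,0,0]

```text
clock: 7.2
tool_pos: [0.583, 0.2622, 0.4058]
ee_rot: [0.855, 0.518, 0.0, -0.0]
force: [0.9, 0.1, -1.8]
opening: 0.0298
gripper_force: 40.0
```

```bash
python3 - <<'E'
from h import *
a=grab("scene","s2"); b=grab("top","t2"); s=bot.read_state()
p=s["tool_pos"]; print(s["clock"],p.round(4),s["force"].round(2),s["ee_rot"].round(3))
print("foot proj",proj(a,p+[0,0,-.3057]),"cap",proj(a,(.583,.262,.085)))
c=a["image"][85:185,245:375]
cv2.imwrite("pics/s2c.png",cv2.resize(c,None,fx=6,fy=6,interpolation=cv2.INTER_CUBIC))
E
```

```text
7.3 [0.583  0.2622 0.4062] [-0.83  0.07 -1.8 ] [0.855 0.518 0.    0.   ]
foot proj [306.92779653 141.77943055] cap [306.26459126 145.85984749]
```

View pics/s2c.png

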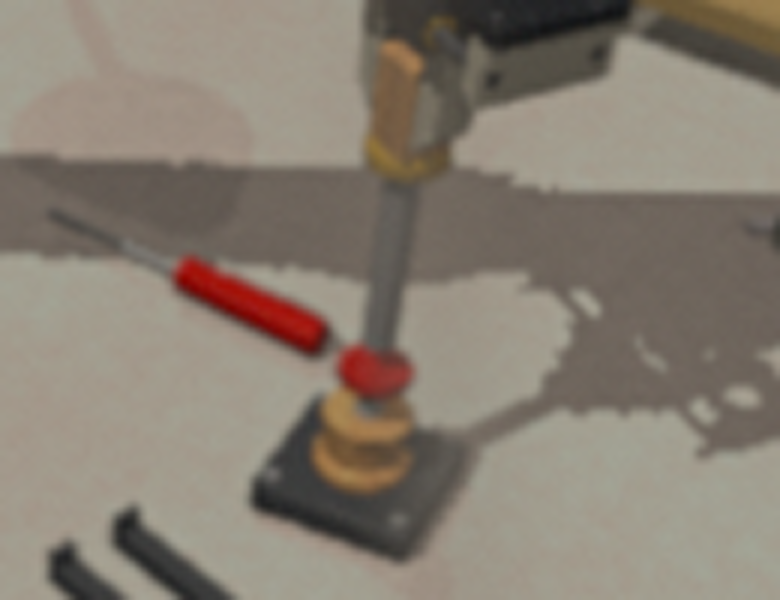

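The foot stands over the middle of the red cap, at crop (380,350) against the cap top at about (376,365), roughly 15 mm above it. Descending gently, watching force.

>>> arm_command:
  dp:
    - [0,0,0.003]
    - [0,0,0.007]
    - [0,0,0.011]
    - [0,0,0.014]
    - [0,0,0.016]
    - [0,0,0.018]
    - [0,0,0.018]
    - [0,0,0.018]
  yaw: [0,0,0,0,0,0,0,0]
  grip_force: 50

```text
clock: 8.3
tool_pos: [0.5829, 0.2621, 0.388]
ee_rot: [0.855, 0.518, -0.0, 0.0]
force: [-1.5, -1.8, 1.4]
opening: 0.0299
gripper_force: 50.0
```

```bash
python3 - <<'E'
from h import *
s=bot.read_state(); print(s["clock"],s["tool_pos"].round(4),s["force"].round(2),s["moment"].round(2))
E
```

```text
8.3 [0.5829 0.2621 0.388 ] [-1.55 -1.75  1.38] [-0.45  0.53 -0.03]
```

>>> arm_command:
  dp:
    - [0,0,0.001]
    - [0,0,0.002]
    - [0,0,0.003]
    - [0,0,0.004]
    - [0,0,0.005]
    - [0,0,0.005]
    - [0,0,0.005]
    - [0,0,0.005]
  yaw: [0,0,0,0,0,0,0,0]

```text
clock: 9.3
tool_pos: [0.5829, 0.2621, 0.3829]
ee_rot: [0.855, 0.518, 0.0, 0.0]
force: [-1.6, -1.3, 4.9]
opening: 0.0297
gripper_force: 50.0
```

```bash
python3 - <<'E'
from h import *
s=bot.read_state(); print(s["clock"],s["tool_pos"].round(4),s["force"].round(2),s["moment"].round(2))
E
```

```text
9.3 [0.5829 0.2621 0.3829] [-1.56 -1.25  4.94] [-0.52  0.78  0.02]
```

Spring rate matches. Pressing 4 mm more, then I'll look at the stem.

>>> arm_command:
  dp:
    - [0,0,0.001]
    - [0,0,0.002]
    - [0,0,0.003]
    - [0,0,0.004]
    - [0,0,0.004]
    - [0,0,0.004]
    - [0,0,0.004]
    - [0,0,0.004]
  yaw: [0,0,0,0,0,0,0,0]

```text
clock: 10.3
tool_pos: [0.5829, 0.2622, 0.3793]
ee_rot: [0.855, 0.518, 0.0, 0.0]
force: [-3.3, -1.8, 7.8]
opening: 0.0296
gripper_force: 50.0
```

```bash
python3 - <<'E'
from h import *
F=[]; T=[]
ims=[]
for i in range(6):
    f=bot.grab_frame("scene"); ims.append(f["image"].astype(float)); s=bot.read_state(); F.append(s["force"])
im=np.mean(ims,0).astype(np.uint8)
print(s["clock"],s["tool_pos"].round(4),np.mean(F,0).round(2),s["moment"].round(2))
a=load("s0")
# cap centroid/rows vs. start
for t,g in(("start",a["image"]),("now",im)):
    h=cv2.cvtColor(g,cv2.COLOR_BGR2HSV); m=cv2.inRange(h,(0,150,60),(8,255,255))[140:162,298:316]
    ys,xs=np.nonzero(m); print(t,"cap bottom row by column",[(298+x,140+ys[xs==x].max()) for x in range(4,15) if (xs==x).any()])
    print("rows down col 306-307 BGR:",[(v,g[v,306:308].mean(0).astype(int).tolist()) for v in range(146,162)])
for k in(0,.008,.010,.012,.014): print(k,proj(a,(.583,.262,.077-k)).round(2))
def cr(g): return cv2.resize(g[135:175,285:325],(400,400),interpolation=cv2.INTER_CUBIC)
cv2.imwrite("pics/cmp.png",np.hstack([cr(a["image"]),cr(im)]))
E
```

```text
10.6 [0.5829 0.2622 0.3793] [-2.99 -2.03  7.14] [-0.65  0.87  0.03]
start cap bottom row by column [(302, np.int64(148)), (303, np.int64(149)), (304, np.int64(150)), (305, np.int64(150)), (306, np.int64(150)), (307, np.int64(150)), (308, np.int64(149)), (309, np.int64(149)), (310, np.int64(148)), (311, np.int64(148))]
rows down col 306-307 BGR: [(146, [45, 52, 149]), (147, [45, 52, 150]), (148, [43, 49, 148]), (149, [44, 49, 135]), (150, [43, 49, 112]), (151, [53, 61, 86]), (152, [72, 78, 83]), (153, [84, 91, 96]), (154, [87, 105, 121]), (155, [83, 117, 149]), (156, [80, 124, 162]), (157, [78, 120, 158]), (158, [66, 98, 127]), (159, [53, 73, 92]), (160, [53, 73, 94]), (161, [55, 78, 101])]
now cap bottom row by column [(302, np.int64(151)), (303, np.int64(152)), (304, np.int64(153)), (305, np.int64(153)), (306, np.int64(153)), (307, np.int64(153)), (308, np.int64(153)), (309, np.int64(152)), (310, np.int64(151)), (311, np.int64(151))]
rows down col 306-307 BGR: [(146, [83, 88, 89]), (147, [83, 88, 89]), (148, [84, 88, 87]), (149, [80, 85, 91]), (150, [63, 68, 116]), (151, [43, 49, 135]), (152, [38, 43, 131]), (153, [40, 45, 108]), (154, [48, 60, 90]), (155, [59, 85, 108]), (156, [74, 113, 148]), (157, [77, 120, 158]), (158, [65, 98, 129]), (159, [52, 73, 93]), (160, [53, 74, 95]), (161, [56, 78, 102])]
0 [305.95 147.92]
0.008 [305.64 149.95]
0.01 [305.57 150.46]
0.012 [305.49 150.96]
0.014 [305.41 151.47]
```

View pics/cmp.png

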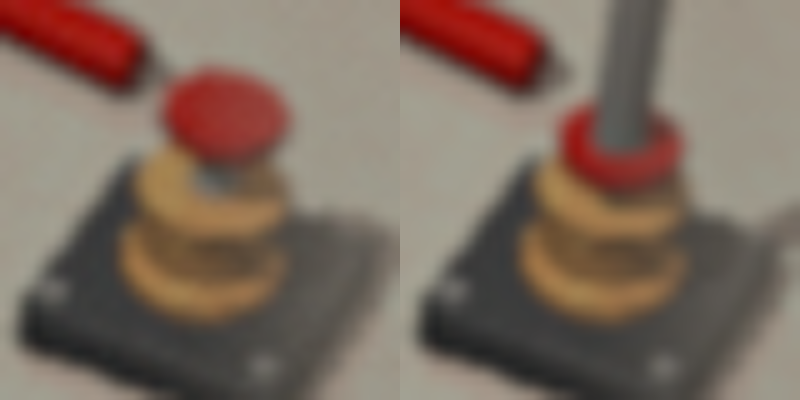

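The white stem visible at the start (crop (215,180)) is gone, and the cap moved about 3 px down in the picture, or about 12 mm. The foot stands flat inside the cap's rim. Now a sub-pixel check on the frames I have plus the force.

```bash
python3 - <<'E'
from h import *
from scipy.optimize import minimize_scalar
from scipy.ndimage import map_coordinates
ims=[];F=[]
for i in range(6):
    ims.append(bot.grab_frame("scene")["image"].astype(float)); s=bot.read_state(); F.append(s["force"][2])
im=np.mean(ims,0); a=load("s0"); 
rr=lambda g:(g[...,2]-g[...,1])/(g.sum(2)+1)
A,B=rr(a["image"].astype(float)),rr(im)
print(s["clock"],s["tool_pos"].round(4),np.mean(F))
# red-ness crossing row of the cap's bottom edge, and side-edge columns
for c in range(303,312):
    r=[]
    for X in(A,B):
        col=X[:,c]; p=col[140:154].max(); v=140+int(np.where(col[140:156]>.6*p)[0].max())
        t=.35; vv=[k for k in range(v-3,v+5) if col[k]>=t>col[k+1]]
        r.append(vv[0]+(col[vv[0]]-t)/(col[vv[0]]-col[vv[0]+1]) if vv else np.nan)
        if c==306: print(np.round(col[143:158],2))
    print(c,np.round(r,2),round((r[1]-r[0])/.2535,1),"mm")
E
```

```text
10.9 [0.5829 0.2622 0.3793] 7.250660229204598
303 [148.73 152.18] 13.6 mm
304 [149.3  152.61] 13.0 mm
305 [149.79 152.97] 12.5 mm
[0.38 0.43 0.41 0.41 0.4  0.42 0.38 0.32 0.12 0.01 0.02 0.05 0.09 0.1
 0.11]
[ 0.01  0.01  0.01  0.   -0.   -0.01  0.02  0.19  0.38  0.43  0.34  0.15
  0.09  0.1   0.11]
306 [149.5  152.85] 13.2 mm
307 [149.24 152.59] 13.2 mm
308 [148.44 152.15] 14.6 mm
309 [148.  nan] nan mm
310 [nan nan] nan mm
311 [nan nan] nan mm
```

```bash
python3 - <<'E'
from h import *
im=np.mean([bot.grab_frame("scene")["image"].astype(float) for _ in range(6)],0)
rr=lambda g:cv2.resize(np.clip((g[...,2]-g[...,1])/(g.sum(2)+1),0,.45).astype(np.float32)[130:170,285:325],None,fx=10,fy=10,interpolation=cv2.INTER_CUBIC)
B=rr(im)
for t in("s0","s2"):
    A=rr(load(t)["image"].astype(float))
    for n,(u0,u1) in dict(left=(299.5,304.5),right=(309,314.5)).items():
        x0,x1=int((u0-285)*10),int((u1-285)*10); y0,y1=100,215
        T=A[y0:y1,x0:x1]; S=B[y0-10:y1+60,x0-10:x1+6]
        _,v,_,l=cv2.minMaxLoc(cv2.matchTemplate(S,T,cv2.TM_CCOEFF_NORMED)); print(t,n,round(v,3),"du",(l[0]-10)/10,"dv",(l[1]-10)/10,"mm",(l[1]-10)/10/.2535)
E
```

```text
s0 left 0.982 du -0.6 dv 3.1 mm 12.22879684418146
s0 right 0.893 du 0.5 dv 3.6 mm 14.201183431952662
s2 left 0.981 du -0.6 dv 3.1 mm 12.22879684418146
s2 right 0.937 du 0.3 dv 3.0 mm 11.834319526627219
```

The cleanest matches give about 12 mm, and the arm geometry gives 11.4 mm. The cap is where it should be, so I'll hold.

>>> arm_command:
  dp:
    - [0,0,0]
    - [0,0,0]
    - [0,0,0]
    - [0,0,0]
    - [0,0,0]
    - [0,0,0]
    - [0,0,0]
    - [0,0,0]
  yaw: [0,0,0,0,0,0,0,0]

```text
clock: 12.2
tool_pos: [0.5829, 0.2622, 0.3793]
ee_rot: [0.855, 0.518, 0.0, 0.0]
force: [-2.1, -1.2, 7.2]
opening: 0.0298
gripper_force: 50.0
```

>>> arm_command:
  dp:
    - [0,0,0]
    - [0,0,0]
    - [0,0,0]
    - [0,0,0]
    - [0,0,0]
    - [0,0,0]
    - [0,0,0]
    - [0,0,0]
  yaw: [0,0,0,0,0,0,0,0]

```text
clock: 13.2
tool_pos: [0.5829, 0.2622, 0.3793]
ee_rot: [0.855, 0.518, 0.0, 0.0]
force: [-2.1, -2.0, 8.2]
opening: 0.0295
gripper_force: 50.0
```

>>> arm_command:
  dp:
    - [0,0,0]
    - [0,0,0]
    - [0,0,0]
    - [0,0,0]
    - [0,0,0]
    - [0,0,0]
    - [0,0,0]
    - [0,0,0]
  yaw: [0,0,0,0,0,0,0,0]

```text
clock: 14.2
tool_pos: [0.5829, 0.2622, 0.3793]
ee_rot: [0.855, 0.518, 0.0, 0.0]
force: [-3.1, -2.5, 7.7]
opening: 0.03
gripper_force: 50.0
```

```bash
python3 - <<'E'
from h import *
s=bot.read_state(); print(s["clock"],s["tool_pos"].round(4),s["force"].round(2),s["opening"])
if abs(s["tool_pos"][2]-.3793)<.001 and s["force"][2]>5: print(bot.job_done())
E
```

```text
14.2 [0.5829 0.2622 0.3793] [-3.11 -2.47  7.7 ] 0.030013900477210788
the job is handed in; nothing more can be done
None
```

Job handed in at 14.2 s with no verdict returned: the gripper still holds the pusher upright on the red cap, about 12 mm down (12 mm from the pictures, 11.4 mm from arm position; the force reading alone suggests nearer 9 mm), held there for nearly 4 s.

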